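# Sort two ring moulds into their rows

### The job

Two small steel ring moulds, one tall and narrow, one low and a little wider, stand on the bare table to the right of the two-row wooden sorting tray. Put each one into the tray row whose fixed sample ring at the far end is like it, the tall ring in the row of the tall sample and the low ring in the row of the low sample; set them down upright and flat on the tray floor, without dropping them. The largest ring, further back on the table, has no row and is not needed.

Things in the scene. Friction and masses are not known exactly. Their poses are not given: they have to be found in the camera images.
- tall_ring_mid (a point): Centre (on the axis, half-way up) of the tall loose ring mould: plain steel ring, 56 mm outside diameter, 50 mm high, about 60 g, standing upright on the table; take it across the outside from above. It can be treated as solid. z axis up along the ring's axis.
- low_ring_mid (a point): Centre (on the axis, half-way up) of the low loose ring mould: plain steel ring, 61 mm outside diameter, 40 mm high, about 55 g, standing upright on the table; take it across the outside from above. It can be treated as solid. z axis up along the ring's axis.
- tall_sample_mid (a point): Centre (on the axis, half-way up) of the tall sample ring, the same size as the tall loose ring, fixed on the tray floor in the far half of one row, at x = +50 to +60 mm in the tray's frame. A low sample (like the low loose ring) is fixed in the same way in the other row. Which row has which changes.
- tray: Flat pale wooden tray, 230 mm along its x (the rows) by 204 mm along y, fixed; origin at the centre of its underside; +x points away from the robot within 0.3 rad. Floor 4 mm thick; rails 8 mm wide, 8 mm above the floor, along all edges and down the middle leave two rows 90 x 214 mm, centred at y = +49 and -49 mm, free from the sample to the near end: x = -45 mm is a good place. Low wire grips at the ends

How it is judged:
By the outcome, as a careful person would: the job done as asked, in the order asked, and still so for the second after the job is handed in, with the robot touching nothing.
It also fails if it takes over 54 s, if anything falls off the work surface, if the arm or the gripper's body presses on something with over 40 N, if the wrist force passes 120 N, or if a joint passes its speed limit or range.

### The arm

A 6-joint arm with a two-finger parallel gripper is mounted at the origin on a cart in front of the work surface, level with it; the furniture and walls round the work are solid. World frame = base frame: x ahead of the robot, y to its left, z up, the work surface at z = 0. Lengths are in mm, angles in degrees, forces in N, time in s.
With the tool pointing down it reaches from about 350 to 850 mm from the base axis. Payload 8.1 kg.
Tool frame: the origin (TCP) lies midway between the tips of the shut fingers; the grasp point (between the pads) lies hold_point_z behind it (hold_point_z is the distance from the TCP to the grasp point, in mm); z points along the fingers, x is the direction in which the jaws open and shut, and the axes are right-handed (so a half turn about z gives the same grasp; the last joint's range is limited). The gripper opens to 85 mm and grips with 20 to 120 N. Pads are 22 mm wide; open, the fingers measure 114 mm over their backs; the gripper's body (76 mm by 85 mm) begins 54 mm behind the grasp point. The pads swing forward as they close: fully open they stand 13 mm farther back than shut.
Start: joints at [61.627, 7.471, 85.268, -0, 87.261, -4.893], TCP at [239.035, 550.334, 231.292] pointing down, gripper open.
Joint ranges: [-169.43, 169.43], [-51.17, 129.36], [1.28, 143.12], [-76.62, 256.62], [0, 156.53], [-152.29, 152.29]. Speed limits (degrees/s): [136.94, 136.94, 159.86, 180, 180, 180].

### API

Orientations are given as [roll, pitch, yaw] about the fixed x, y, z axes, in that order (R = Rz(yaw) Ry(pitch) Rx(roll)).
In Python, from bench import * gives the robot as it stands.
- The arm moves only by the shell command python3 -m pendant 'ROWS' [OPENING] [FORCE]. ROWS is JSON, a list that holds one entry, the list of rows, each a list of 4 numbers: the shift along the tool's x, y, z normalised to -1 to 1, where 1 is 0.02 m, then the turn about the tool's z normalised to -1 to 1, where 1 is 0.08 rad. A call has exactly 10 rows; each row shifts and turns the pose as measured when the row begins, along the tool's axes as they then stand; what a row does not reach is not made up. A row lasts 1/12 s, in which the tool goes at most 41.7 mm and 7.16 degrees, less where a joint would pass 70% of its speed; a pose out of reach is approached as far as the arm can. A call with a number of a shift or a turn outside -1 to 1 is refused whole. A call with a gripper value outside its range is refused whole. OPENING is the gripper's target within -1 to 1 (fully open at 1, half-way at 0, shut at -1), set as the call begins (- or left out, the last holds). The fingers move at their own pace and stop on an object; FORCE is the grip in N (left out, the last holds). Time passes only in rows, so rows that do not move let the fingers close, or fill a call up. It gives the time, the measured TCP pose, the force and the opening at its end, in the units of the state.
- sense(): the state, without advancing time (a new reading comes with each control period).
- snapshot(name): name is "side" or "top"; returns the picture (480x640x3 uint8, red, green, blue); there is no depth.
- calibration(name): a dict with "mtx" (3x3 intrinsics, pixels), "world_to_cam" (4x4, takes a point from world to camera coordinates). Camera axes: x right, y down, z forward; pixel columns grow to the right and rows downward; lengths in mm; the calibration is good to about 2 mm. A picture is of the moment at which its call begins. calibration takes no time and is no camera call.
- hand_in(): hands the job in, once; it reports no verdict.
The state is a dict: "time": time; "joint_pos": joint angles; "qd": joint speeds; "joint_efforts": joint torques, N m; "tool_pos": TCP position; "tcp_rot": TCP orientation; "ft_force": force on the tool from outside, world axes, zero at the start; "wrist_torque": the same for the moment, N m; "finger_gap": finger opening in mm.
Only numpy, scipy, OpenCV 4.12 (cv2) and the standard library are available. Lean on these libraries where they do the work, as an engineer would, in place of code of your own. Each camera call takes 0.05 s, during which the arm holds its last target.

## Working session

There is one attempt and no reset: what is moved stays moved. The work goes in short steps, Python scripts to look and compute and a shell command to move; the robot and the scene stay as the last step left them, time stands still between calls to the robot, and variables do not carry over. Pictures are saved under pics/ and viewed, and the job is handed in when it is done.

```bash
mkdir -p pics; ls; python3 - <<'E'
from bench import *
import cv2
for n in("side","top"):
    im=snapshot(n); cv2.imwrite(f"pics/{n}0.png",im[:,:,::-1]); c=calibration(n); print(n,c["mtx"],c["world_to_cam"])
s=sense(); print(s); 
try: print(hold_point_z)
except Exception as e: print(e)
E
```

```text
pics
side [[471.18362723   0.         316.61976428]
 [  0.         471.18362723 239.92985494]
 [  0.           0.           1.        ]] [[ 9.50614519e-01 -3.10011963e-01  1.49873228e-02 -5.08167782e+02]
 [-1.93840053e-01 -6.30713990e-01 -7.51415928e-01  2.22234347e+02]
 [ 2.42400641e-01  7.11401747e-01 -6.59658612e-01  6.88574172e+02]
 [ 0.00000000e+00  0.00000000e+00  0.00000000e+00  1.00000000e+00]]
top [[481.63996354   0.         327.62487562]
 [  0.         481.63996354 238.50938997]
 [  0.           0.           1.        ]] [[ 1.85964394e-02 -9.99792176e-01 -8.35326520e-03  8.31204800e+01]
 [-9.93205096e-01 -1.75126587e-02 -1.15051921e-01  5.73683523e+02]
 [ 1.14881722e-01  1.04360616e-02 -9.93324357e-01  8.86766787e+02]
 [ 0.00000000e+00  0.00000000e+00  0.00000000e+00  1.00000000e+00]]
{'time': 0.1, 'joint_pos': array([ 6.16280566e+01,  7.51192005e+00,  8.53246050e+01,  4.48455197e-04,
        8.72613676e+01, -4.89397434e+00]), 'qd': array([ 0.0353156 , -0.07555544, -0.13158632,  0.03021284,  0.031849  ,
        0.1343246 ]), 'joint_efforts': array([ 6.00735311e-04, -5.70945883e+01, -5.01944661e+01, -1.99707247e-04,
        8.09339894e-03, -2.21117682e-05]), 'tool_pos': array([238.78233119, 549.88763308, 230.32245397]), 'tcp_rot': array([-1.79991202e+02,  9.74975556e-02,  6.65220166e+01]), 'ft_force': array([-0.05622407, -0.26949701,  0.15449235]), 'wrist_torque': array([ 0.01634082, -0.0558711 , -0.0400897 ]), 'finger_gap': 85.146218754047}
18.700000000000003
```

View pics/top0.png

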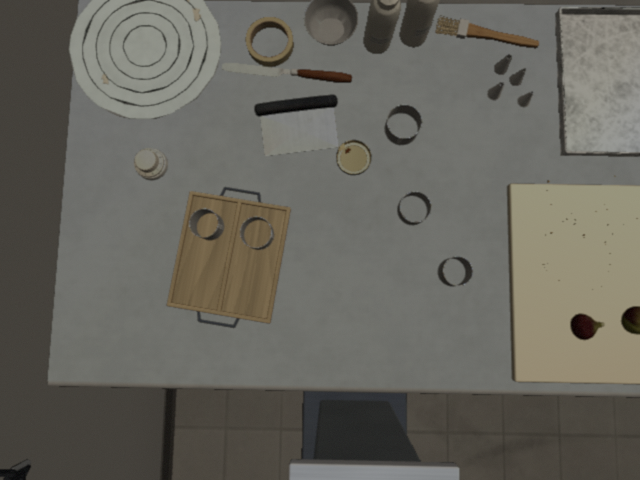

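View pics/side0.png

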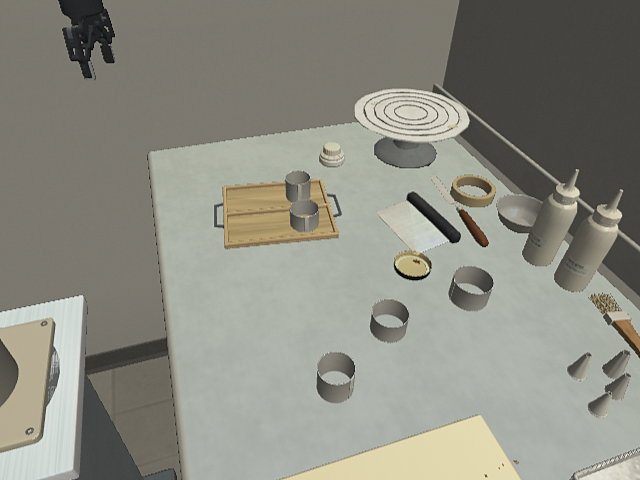

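```bash
python3 - <<'E'
import cv2,numpy as np
t=cv2.imread("pics/top0.png");s=cv2.imread("pics/side0.png")
a=cv2.resize(t[180:300,380:490],None,fx=5,fy=5,interpolation=cv2.INTER_CUBIC)
cv2.imwrite("pics/c1.png",a)
b=cv2.resize(t[180:335,160:300],None,fx=3.8,fy=3.8,interpolation=cv2.INTER_CUBIC)
cv2.imwrite("pics/c2.png",b)
b=cv2.resize(s[160:260,205:350],None,fx=5,fy=5,interpolation=cv2.INTER_CUBIC)
cv2.imwrite("pics/c3.png",b)
b=cv2.resize(s[290:410,300:420],None,fx=5,fy=5,interpolation=cv2.INTER_CUBIC)
cv2.imwrite("pics/c4.png",b)
E
```

```text
(no output)
```

View pics/c1.png

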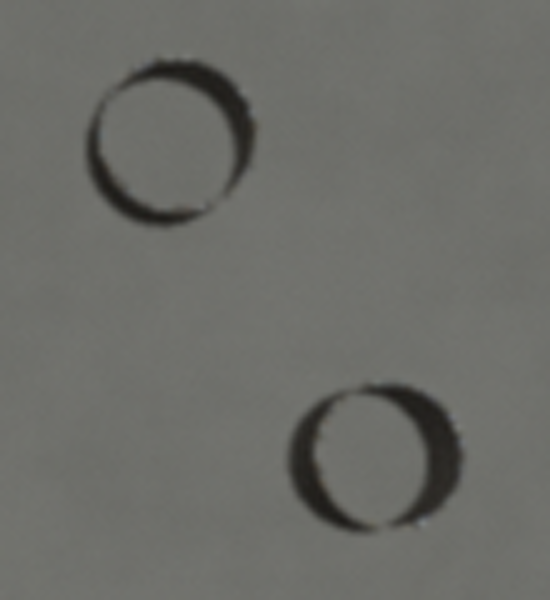

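View pics/c2.png

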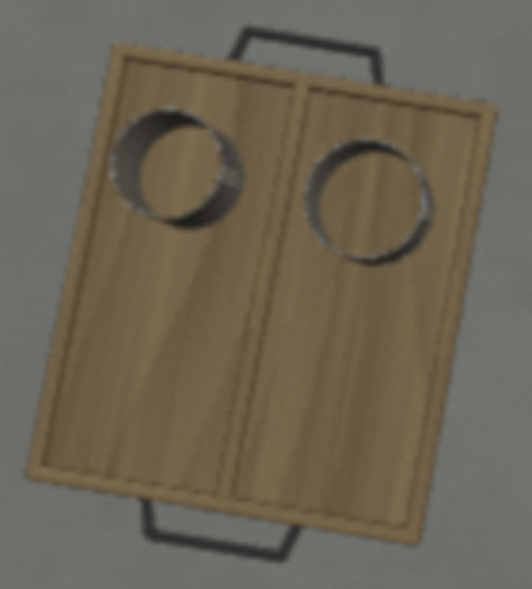

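View pics/c3.png

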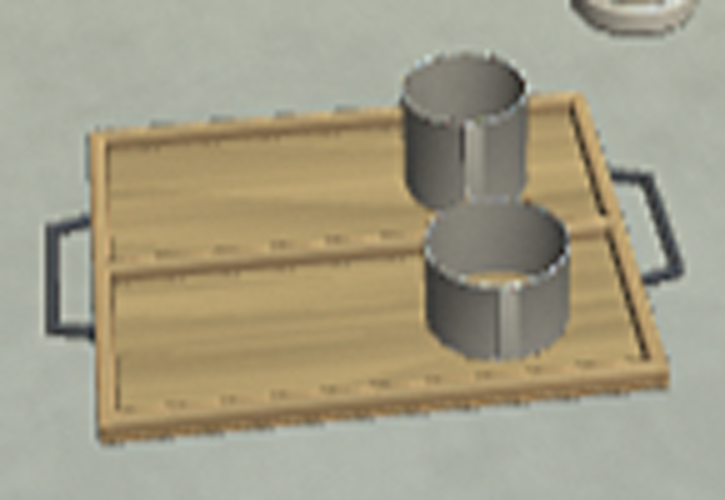

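View pics/c4.png

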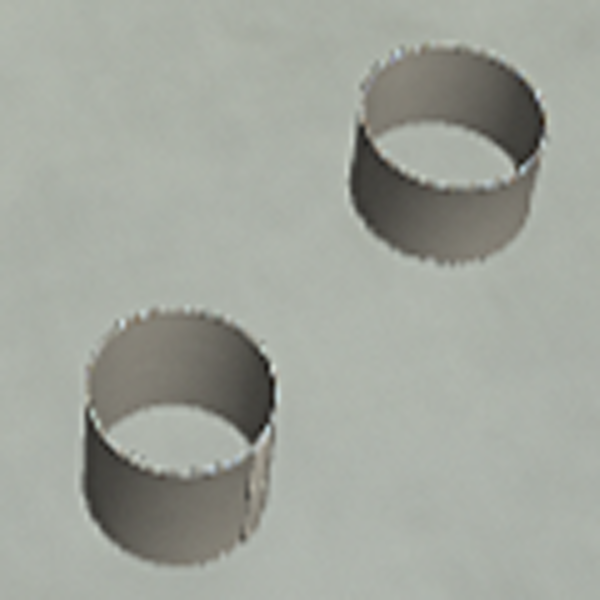

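```bash
cat > h.py <<'E'
import cv2,numpy as np
from bench import calibration
def ray(n,u,v,z):
    c=calibration(n);K=c["mtx"];T=np.array(c["world_to_cam"]);R=T[:3,:3];o=-R.T@T[:3,3]
    d=R.T@np.linalg.inv(K)@np.array([u,v,1.]);return (o+d*(z-o[2])/d[2])[:2]
def cen(mask):
    cs,_=cv2.findContours(mask,cv2.RETR_EXTERNAL,cv2.CHAIN_APPROX_NONE)
    p=cv2.convexHull(np.vstack([c for c in cs if len(c)>6]));m=cv2.moments(p);return m["m10"]/m["m00"],m["m01"]/m["m00"],cv2.boundingRect(p)
E
cat > m.py <<'E'
from h import *
t=cv2.imread("pics/top0.png");s=cv2.imread("pics/side0.png")
gt=cv2.cvtColor(t,cv2.COLOR_BGR2GRAY);gs=cv2.cvtColor(s,cv2.COLOR_BGR2GRAY)
def m(g,box,th):
    x0,y0,x1,y1=box;k=np.zeros_like(g);k[y0:y1,x0:x1]=(g[y0:y1,x0:x1]<th)*255;return k
for nm,h,bt,bs in(("tall",50,(430,250,480,295),(310,345,362,408)),("low",40,(390,185,440,232),(364,293,415,347))):
    for n,g,b,th in(("top",gt,bt,85),("side",gs,bs,148)):
        u,v,r=cen(m(g,b,th));print(nm,n,round(u,1),round(v,1),r,ray(n,u,v,h/2).round(1))
hsv=cv2.cvtColor(t,cv2.COLOR_BGR2HSV);k=((hsv[...,1]>60)&(hsv[...,0]<30)).astype(np.uint8)*255
k[:, :150]=0;k[:,310:]=0;k[:180]=0;k[340:]=0
cs,_=cv2.findContours(k,cv2.RETR_EXTERNAL,cv2.CHAIN_APPROX_NONE);c=cv2.convexHull(max(cs,key=cv2.contourArea))
q=cv2.approxPolyDP(c,6,True)[:,0];print(q.tolist())
P=np.array([ray("top",u,v,12) for u,v in q]);print(P.round(1),P.mean(0))
(cx,cy),wh,a=cv2.minAreaRect(np.array([ray("top",u,v,12) for u,v in c[:,0]],np.float32));print(cx,cy,wh,a)
E
python3 m.py
```

```text
tall top 454.6 271.2 (438, 257, 35, 30) [ 514.5 -150. ]
tall side 335.0 376.9 (316, 352, 39, 51) [ 512.9 -152.1]
low top 413.5 208.1 (397, 192, 34, 34) [636.2 -72.8]
low side 388.7 320.2 (370, 299, 39, 44) [634.3 -75.8]
[[191, 191], [289, 207], [269, 322], [167, 305]]
[[664.6 366.4]
 [635.8 171. ]
 [411.3 203.2]
 [439.9 401.3]] [537.9068821  285.47531483]
537.1727905273438 285.5740966796875 (203.79393005371094, 229.61557006835938) 81.56532287597656
```

```bash
cat > go.py <<'E'
import sys,numpy as np
from bench import sense
from scipy.spatial.transform import Rotation as Ro
# args x y z yaw: remaining in tool axes, units of rows
s=sense();R=Ro.from_euler("xyz",s["tcp_rot"],degrees=True).as_matrix()
g=np.array([float(a) for a in sys.argv[1:4]]);d=R.T@(g-s["tool_pos"])/20
dy=(float(sys.argv[4])-s["tcp_rot"][2]+180)%360-180
print("t",round(s["time"],2),"pos",s["tool_pos"].round(1),"rpy",s["tcp_rot"].round(1),"f",s["ft_force"].round(1),"gap",round(s["finger_gap"],1))
print("units xyz",d.round(2),"turn",round(-dy/np.degrees(.08),2))
E
python3 -m pendant '[[[0,0,0,1],[0,0,0,1],[0,0,0,1],[0,0,0,1],[0,0,0,1],[0,0,0,1],[0,0,0,1],[0,0,0,1],[0,0,0,1],[0,0,0,1]]]' 1 40; python3 go.py 513.7 -151 130 -8.4
```

```text
time: 0.93
tool_pos: [237.1, 546.8, 223.7]
tcp_rot: [179.5, 0.6, 18.7]
ft_force: [-0.2, -0.3, 0.8]
finger_gap: 85.5
t 0.93 pos [237.1 546.8 223.7] rpy [179.5   0.6  18.7] f [-0.2 -0.3  0.8] gap 85.5
units xyz [ 1.97 37.44  5.01] turn 5.91
```

```bash
python3 -m pendant '[[[0.2,0.8,0,1],[0.2,1,0,1],[0.3,1,0,1],[0.3,1,0,1],[0.4,1,0,1],[0.4,1,0,0.6],[0.4,1,0,0],[0.4,1,0,0],[0.4,1,0,0],[0.4,1,0,0]]]' 1 40; python3 go.py 513.7 -151 130 -8.4
```

```text
time: 1.77
tool_pos: [303.5, 343.9, 219.3]
tcp_rot: [178.8, 0.6, -8.4]
ft_force: [-0.0, -0.5, -0.2]
finger_gap: 85.3
t 1.77 pos [303.5 343.9 219.3] rpy [178.8   0.6  -8.4] f [-0.  -0.5 -0.2] gap 85.3
units xyz [14.05 22.86  4.8 ] turn 0.0
```

```bash
python3 -m pendant '[[[0.6,1,0.1,0],[0.6,1,0.1,0],[0.6,1,0.1,0],[0.6,1,0.1,0],[0.6,1,0.1,0],[0.6,1,0.1,0],[0.6,1,0.1,0],[0.6,1,0.1,0],[0.6,1,0.1,0],[0.6,1,0.1,0]]]' 1 40; python3 go.py 513.7 -151 130 -8.4
```

```text
time: 2.6
tool_pos: [392.5, 116.6, 198.5]
tcp_rot: [178.7, 0.8, -8.2]
ft_force: [0.4, 0.7, 0.1]
finger_gap: 85.4
t 2.6 pos [392.5 116.6 198.5] rpy [178.7   0.8  -8.2] f [0.4 0.7 0.1] gap 85.4
units xyz [ 7.96 12.29  3.6 ] turn 0.03
```

```bash
python3 -m pendant '[[[0.8,1,0.3,0],[0.8,1,0.3,0],[0.8,1,0.3,0],[0.8,1,0.3,0],[0.8,1,0.3,0],[0.8,1,0.3,0],[0.8,1,0.3,0],[0.8,1,0.3,0],[0.8,1,0.3,0],[0.5,1,0.3,0]]]' 1 40; python3 go.py 513.7 -151 130 -8.4
```

```text
time: 3.43
tool_pos: [517.7, -117.1, 135.8]
tcp_rot: [178.7, 0.9, -8.3]
ft_force: [0.4, 0.6, -0.1]
finger_gap: 85.4
t 3.43 pos [ 517.7 -117.1  135.8] rpy [178.7   0.9  -8.3] f [ 0.4  0.6 -0.1] gap 85.4
units xyz [0.05 1.7  0.33] turn 0.02
```

```bash
python3 - <<'E'
from h import *
from bench import *
im=snapshot("side");cv2.imwrite("pics/s1.png",im[:,:,::-1])
E
```

```text
(no output)
```

View pics/s1.png

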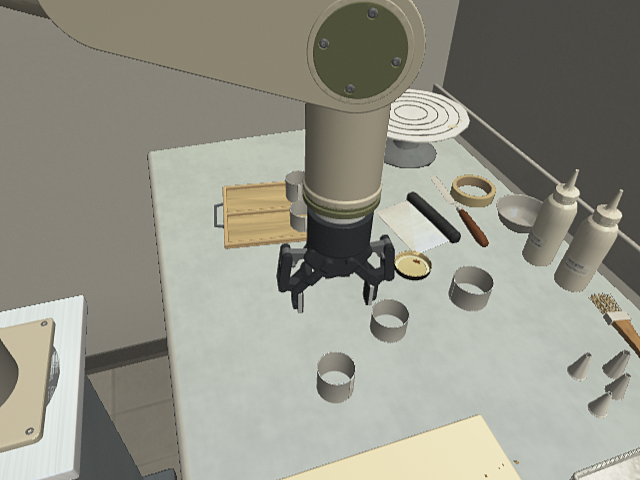

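The side view shows the open gripper around (335,285), with the tall ring still standing at (336,376). Next I line up above it.

```bash
python3 -m pendant '[[[0,0.6,0.3,0],[0,0.6,0.4,0],[0,0.4,0.4,0],[0,0.1,0.4,0],[0,0,0.4,0],[0,0,0.4,0],[0,0,0.4,0],[0,0,0.2,0],[0,0,0,0],[0,0,0,0]]]' 1 40; python3 go.py 513.7 -151 5 -8.4
```

```text
time: 4.32
tool_pos: [508.0, -155.5, 68.4]
tcp_rot: [178.8, 1.4, -8.5]
ft_force: [0.9, -0.8, -0.3]
finger_gap: 84.9
t 4.32 pos [ 508.  -155.5   68.4] rpy [178.8   1.4  -8.5] f [ 0.9 -0.8 -0.3] gap 84.9
units xyz [ 0.32 -0.33  3.16] turn -0.01
```

```bash
python3 -m pendant '[[[0.2,-0.2,0.3,0],[0.15,-0.15,0.4,0],[0,0,0.4,0],[0,0,0.4,0],[0,0,0.4,0],[0,0,0.4,0],[0,0,0.3,0],[0,0,0.2,0],[0,0,0,0],[0,0,-0.02,0]]]' 1 40; python3 go.py 513.7 -151 5 -8.4
```

```text
time: 5.15
tool_pos: [515.7, -149.3, 6.5]
tcp_rot: [178.8, 1.4, -8.4]
ft_force: [-0.6, 0.5, -0.6]
finger_gap: 85.4
t 5.15 pos [ 515.7 -149.3    6.5] rpy [178.8   1.4  -8.4] f [-0.6  0.5 -0.6] gap 85.4
units xyz [-0.08  0.1   0.08] turn 0.0
```

```bash
python3 -m pendant '[[[0,0.08,0,0],[0,0,-0.02,0],[0,0,-0.02,0],[0,0,-0.02,0],[0,0,-0.02,0],[0,0,-0.02,0],[0,0,-0.02,0],[0,0,-0.02,0],[0,0,-0.02,0],[0,0,-0.02,0]]]' -1 40; python3 go.py 500 340.5 100 -8.4
```

```text
time: 5.98
tool_pos: [517.1, -151.8, 13.0]
tcp_rot: [178.7, 1.1, -8.4]
ft_force: [-1.5, 0.6, -0.8]
finger_gap: 54.0
t 5.98 pos [ 517.1 -151.8   13. ] rpy [178.7   1.1  -8.4] f [-1.5  0.6 -0.8] gap 54.0
units xyz [ -4.53 -24.13  -4.8 ] turn 0.0
```

```bash
python3 - <<'E'
from h import *
from bench import *
im=snapshot("side");cv2.imwrite("pics/s2.png",cv2.resize(im[230:430,230:450,::-1],None,fx=3,fy=3))
E
```

```text
(no output)
```

View pics/s2.png

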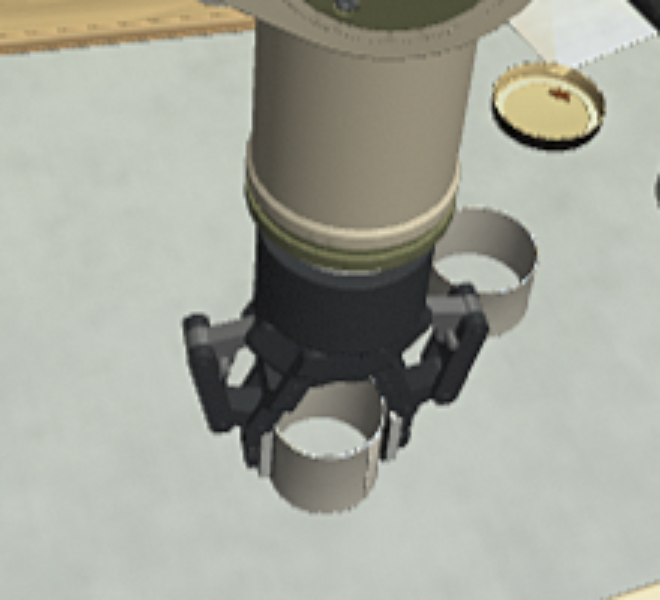

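The close-up of the side view shows the tall ring held between both pads at about (325,445), upright. I lift it and carry it to the left row.

```bash
python3 -m pendant '[[[0,0,-0.4,0],[0,0,-0.7,0],[0,0,-0.9,0],[0,-0.3,-0.9,0],[0,-0.6,-0.9,0],[-0.1,-0.9,-0.6,0],[-0.2,-1,-0.4,0],[-0.2,-1,-0.1,0],[-0.2,-1,0,0],[-0.2,-1,0,0]]]' -1 40; python3 go.py 500 340.5 100 -8.4; python3 - <<'E'
from bench import *
import cv2
im=snapshot("side");cv2.imwrite("pics/s3.png",im[:,:,::-1])
E
```

```text
time: 6.87
tool_pos: [519.1, -31.7, 119.1]
tcp_rot: [178.7, 1.0, -8.8]
ft_force: [0.6, 1.0, -1.4]
finger_gap: 53.9
t 6.87 pos [519.1 -31.7 119.1] rpy [178.7   1.   -8.8] f [ 0.6  1.  -1.4] gap 53.9
units xyz [ -3.76 -18.27   0.61] turn -0.08
```

View pics/s3.png

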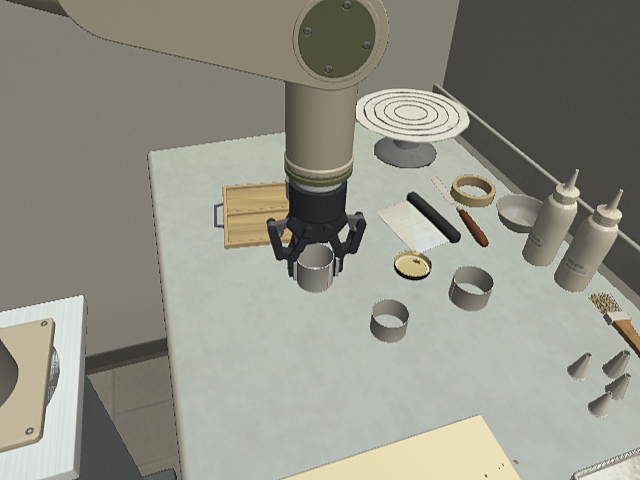

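The tall ring is held clear of the table at (315,268).

```bash
python3 -m pendant '[[[-0.2,-1,0,0],[-0.2,-1,0,0],[-0.2,-1,0,0],[-0.2,-1,0,0],[-0.2,-1,0,0],[-0.2,-1,0,0],[-0.2,-1,0,0],[-0.2,-1,0,0],[-0.2,-1,0,0],[-0.2,-1,0,0]]]' -1 40; python3 go.py 500 340.5 60 -8.4
```

```text
time: 7.75
tool_pos: [509.6, 182.6, 122.1]
tcp_rot: [178.8, 0.7, -8.7]
ft_force: [-0.8, 0.0, -0.2]
finger_gap: 53.8
t 7.75 pos [509.6 182.6 122.1] rpy [178.8   0.7  -8.7] f [-0.8  0.  -0.2] gap 53.8
units xyz [-1.63 -7.79  2.97] turn -0.07
```

```bash
python3 -m pendant '[[[-0.2,-1,0.2,0],[-0.2,-1,0.3,0],[-0.2,-1,0.3,0],[-0.2,-1,0.3,0],[-0.2,-1,0.3,0],[-0.2,-0.9,0.3,0],[-0.2,-0.7,0.3,0],[-0.1,-0.4,0.2,0],[-0.1,0,0.1,0],[0,0,0,0]]]' -1 40; python3 go.py 500 340.5 20 -8.4
```

```text
time: 8.58
tool_pos: [498.1, 335.8, 76.7]
tcp_rot: [179.0, 0.5, -8.5]
ft_force: [-0.6, 0.0, -0.9]
finger_gap: 54.0
t 8.58 pos [498.1 335.8  76.7] rpy [179.    0.5  -8.5] f [-0.6  0.  -0.9] gap 54.0
units xyz [ 0.08 -0.3   2.83] turn -0.02
```

```bash
python3 -m pendant '[[[0.05,-0.2,0.3,0],[0,-0.1,0.4,0],[0,0,0.4,0],[0,0,0.4,0],[0,0,0.3,0],[0,0,0.2,0],[0,0,0.1,0],[0,0,0,0],[0,0,0,0],[0,0,0,0]]]' -1 40; python3 go.py 500 340.5 20 -8.4; python3 - <<'E'
from bench import *
import cv2
im=snapshot("side");cv2.imwrite("pics/s4.png",im[:,:,::-1]);cv2.imwrite("pics/s4c.png",cv2.resize(im[130:260,200:360,::-1],None,fx=5,fy=4.6*5/4.6,interpolation=cv2.INTER_CUBIC)[:600])
E
```

```text
time: 9.42
tool_pos: [500.5, 336.8, 29.9]
tcp_rot: [178.8, 0.5, -8.7]
ft_force: [0.9, -0.5, -0.3]
finger_gap: 53.8
t 9.42 pos [500.5 336.8  29.9] rpy [178.8   0.5  -8.7] f [ 0.9 -0.5 -0.3] gap 53.8
units xyz [-0.05 -0.19  0.49] turn -0.07
```

View pics/s4c.png

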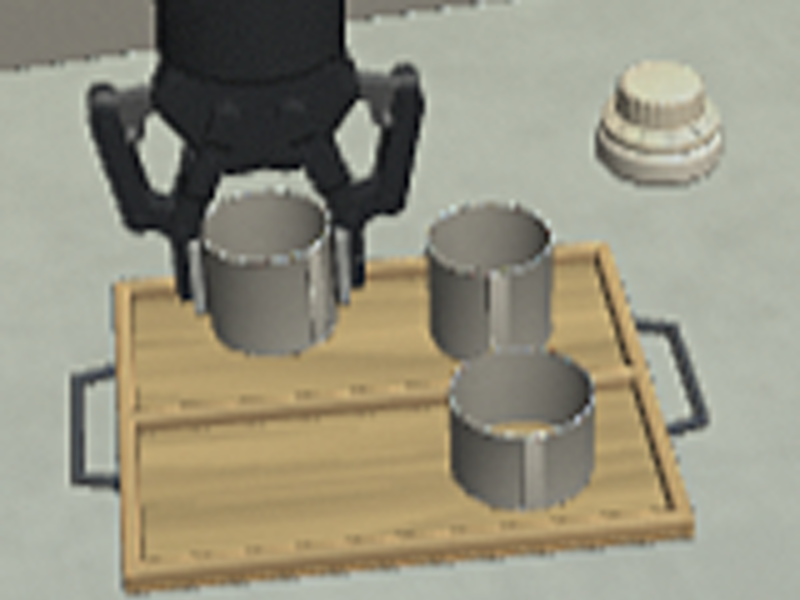

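```bash
cat > bot.py <<'E'
import sys,numpy as np
from bench import calibration,sense
x,y,r,v,vt,h=map(float,sys.argv[1:7])
c=calibration("side");T=np.array(c["world_to_cam"]);K=c["mtx"]
th=np.linspace(0,2*np.pi,180)
for z in range(0,30,3):
    P=np.stack([x+r*np.cos(th),y+r*np.sin(th),th*0+z,th*0+1]);q=K@(T@P)[:3];P[2]+=h;q2=K@(T@P)[:3]
    print(z,(q[1]/q[2]).max().round(1),(q2[1]/q2[2]).min().round(1), (q[0]/q[2]).mean().round(1))
E
python3 bot.py 500.5 336.8 28 201 168 50
```

```text
0 208.4 174.9 255.3
3 207.3 173.7 255.2
6 206.2 172.6 255.1
9 205.1 171.4 255.0
12 204.0 170.2 254.9
15 202.9 169.1 254.8
18 201.8 167.9 254.7
21 200.7 166.7 254.6
24 199.6 165.5 254.5
27 198.4 164.4 254.4
```

```bash
python3 -m pendant '[[[0,-0.1,0.1,0],[0,-0.05,0.15,0],[0,0,0.15,0],[0,0,0.1,0],[0,0,0.1,0],[0,0,0,0],[0,0,0,0],[0,0,0,0],[0,0,0,0],[0,0,0,0]]]' -1 40; python3 go.py 500 340.5 15 -8.4
```

```text
time: 10.3
tool_pos: [501.7, 340.7, 18.0]
tcp_rot: [178.9, 0.4, -8.7]
ft_force: [-0.1, 0.1, -0.6]
finger_gap: 53.7
t 10.3 pos [501.7 340.7  18. ] rpy [178.9   0.4  -8.7] f [-0.1  0.1 -0.6] gap 53.7
units xyz [-0.08  0.02  0.15] turn -0.06
```

```bash
python3 -m pendant '[[[0,0,0.04,0],[0,0,0.04,0],[0,0,0.04,0],[0,0,0.02,0],[0,0,0.02,0],[0,0,0,0],[0,0,0,0],[0,0,0,0],[0,0,0,0],[0,0,0,0]]]' -1 40; python3 go.py 500 340.5 15 -8.4
```

```text
time: 11.13
tool_pos: [501.9, 340.7, 14.8]
tcp_rot: [179.0, 0.4, -8.7]
ft_force: [0.2, 0.2, -0.9]
finger_gap: 53.7
t 11.13 pos [501.9 340.7  14.8] rpy [179.    0.4  -8.7] f [ 0.2  0.2 -0.9] gap 53.7
units xyz [-0.09  0.02 -0.01] turn -0.06
```

```bash
python3 -m pendant '[[[0,0,0.04,0],[0,0,0.04,0],[0,0,0.04,0],[0,0,0.03,0],[0,0,0,0],[0,0,0,0],[0,0,0,0],[0,0,0,0],[0,0,0,0],[0,0,0,0]]]' -1 40; python3 go.py 500 340.5 15 -8.4;python3 - <<'E'
from bench import *
import cv2
im=snapshot("side");cv2.imwrite("pics/s5c.png",cv2.resize(im[130:250,200:360,::-1],None,fx=5,fy=5,interpolation=cv2.INTER_CUBIC)[:600])
E
```

```text
time: 11.97
tool_pos: [502.4, 341.0, 12.5]
tcp_rot: [179.0, 0.3, -8.7]
ft_force: [0.2, 1.0, 0.5]
finger_gap: 53.8
t 11.97 pos [502.4 341.   12.5] rpy [179.    0.3  -8.7] f [0.2 1.  0.5] gap 53.8
units xyz [-0.11  0.04 -0.12] turn -0.06
```

View pics/s5c.png

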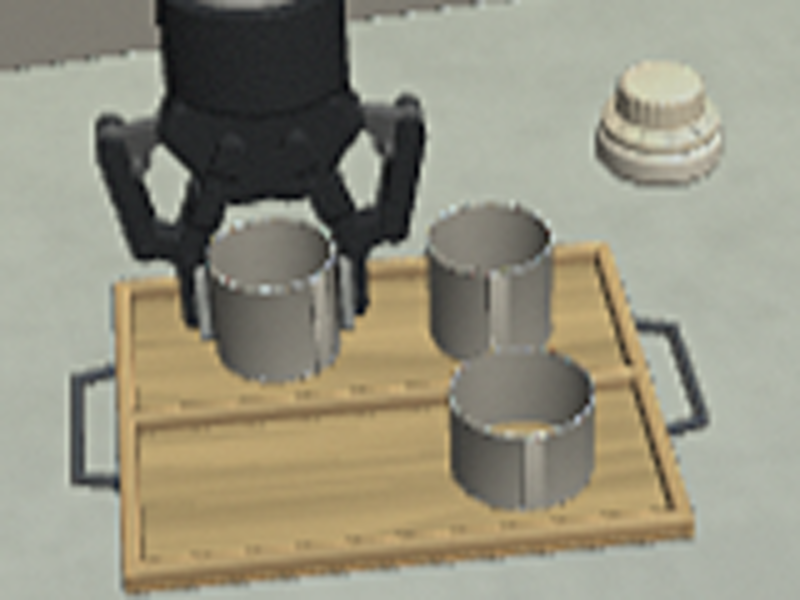

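The tall ring is over the left row with its lower rim at crop (275,382), about floor height. I creep down until the force rises.

```bash
python3 -m pendant '[[[0,0,0.03,0],[0,0,0.03,0],[0,0,0.03,0],[0,0,0.02,0],[0,0,0,0],[0,0,0,0],[0,0,0,0],[0,0,0,0],[0,0,0,0],[0,0,0,0]]]' -1 40; python3 go.py 500 340.5 12 -8.4
```

```text
time: 12.85
tool_pos: [502.4, 341.1, 12.5]
tcp_rot: [179.0, 0.4, -8.7]
ft_force: [-0.5, -1.2, 1.9]
finger_gap: 53.7
t 12.85 pos [502.4 341.1  12.5] rpy [179.    0.4  -8.7] f [-0.5 -1.2  1.9] gap 53.7
units xyz [-0.12  0.05  0.03] turn -0.06
```

Down motion has stopped at TCP z 12.5 with the force rising, so the ring is on the tray floor. I open.

```bash
python3 -m pendant '[[[0,0,0,0],[0,0,0,0],[0,0,0,0],[0,0,0,0],[0,0,0,0],[0,0,-0.1,0],[0,0,-0.2,0],[0,0,-0.3,0],[0,0,-0.4,0],[0,0,-0.6,0]]]' 0.7 40; python3 go.py 634 -74.5 120 -8.4
```

```text
time: 13.68
tool_pos: [500.6, 340.4, 43.0]
tcp_rot: [178.8, 0.6, -8.7]
ft_force: [-0.2, -0.2, -0.2]
finger_gap: 72.5
t 13.68 pos [500.6 340.4  43. ] rpy [178.8   0.6  -8.7] f [-0.2 -0.2 -0.2] gap 72.5
units xyz [ 9.68 19.58 -3.54] turn -0.06
```

```bash
python3 -m pendant '[[[0,0,-0.9,0],[0,0,-1,0],[0,0,-1,0],[0.2,0.5,-0.8,0],[0.5,1,-0.2,0],[0.5,1,0,0],[0.5,1,0,0],[0.5,1,0,0],[0.5,1,0,0],[0.5,1,0,0]]]' 1 40; python3 - <<'E'
from bench import *
import cv2
for n in("side","top"):
    im=snapshot(n);cv2.imwrite(f"pics/{n}6.png",im[:,:,::-1])
E
python3 go.py 634 -74.5 120 -8.4
```

```text
time: 14.52
tool_pos: [550.8, 206.1, 147.3]
tcp_rot: [179.5, -0.4, -8.2]
ft_force: [-0.2, 0.1, 0.1]
finger_gap: 85.5
t 14.62 pos [551.8 204.1 147.6] rpy [179.5  -0.4  -8.4] f [-0.   0.2 -0.5] gap 85.5
units xyz [ 6.09 13.17  1.55] turn -0.0
```

View pics/side6.png

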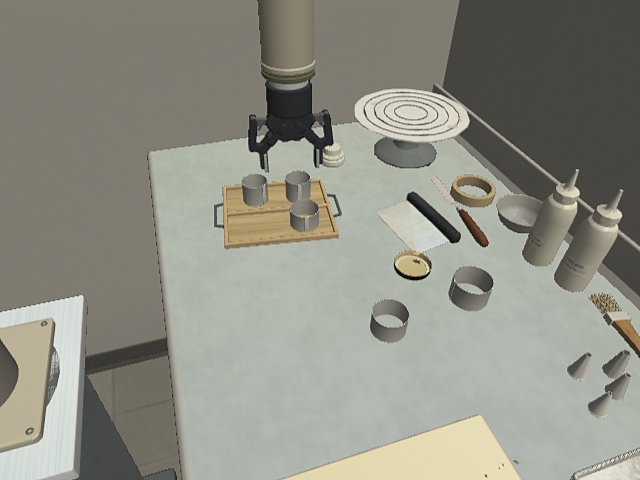

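The tall ring stands upright in the left row at (255,190), beside its tall sample at (298,186). Next I go for the low ring at (389,320).

```bash
python3 -m pendant '[[[0.5,1,0.1,0],[0.5,1,0.1,0],[0.5,1,0.1,0],[0.5,1,0.1,0],[0.5,1,0.1,0],[0.5,1,0.1,0],[0.5,1,0.1,0],[0.5,1,0.1,0],[0.5,1,0.1,0],[0.5,1,0.1,0]]]' 1 40; python3 go.py 634.5 -74.5 70 -8.4
```

```text
time: 15.45
tool_pos: [626.2, -8.2, 142.9]
tcp_rot: [179.9, -1.1, -8.1]
ft_force: [0.3, -0.4, 0.5]
finger_gap: 85.4
t 15.45 pos [626.2  -8.2 142.9] rpy [179.9  -1.1  -8.1] f [ 0.3 -0.4  0.5] gap 85.4
units xyz [0.81 3.22 3.67] turn 0.08
```

```bash
python3 -m pendant '[[[0.2,0.9,0.4,0],[0.2,0.7,0.5,0],[0.1,0.5,0.6,0],[0.1,0.2,0.5,0],[0.1,0,0.5,0],[0,0,0.5,0],[0,0,0.3,0],[0,0,0.1,0],[0,0,0,0],[0,0,0,0]]]' 1 40; python3 go.py 634.8 -74.5 3 -8.4
```

```text
time: 16.28
tool_pos: [636.4, -56.5, 71.5]
tcp_rot: [180.0, -1.1, -8.0]
ft_force: [0.8, -0.7, 0.5]
finger_gap: 85.2
t 16.28 pos [636.4 -56.5  71.5] rpy [180.   -1.1  -8. ] f [ 0.8 -0.7  0.5] gap 85.2
units xyz [-0.02  0.9   3.43] turn 0.08
```

```bash
python3 -m pendant '[[[0,0.3,0.1,0],[0,0.3,0.1,0],[0,0.25,0.2,0],[0,0.1,0.3,0],[0,0,0.3,0],[0,0,0.1,0],[0,0,0,0],[0,0,0,0],[0,0,0,0],[0,0,0,0]]]' 1 40; python3 go.py 634.8 -74.5 3 -8.4
```

```text
time: 17.12
tool_pos: [635.1, -77.3, 49.2]
tcp_rot: [180.0, -1.3, -8.0]
ft_force: [0.7, -0.2, 0.3]
finger_gap: 85.0
t 17.12 pos [635.1 -77.3  49.2] rpy [180.   -1.3  -8. ] f [ 0.7 -0.2  0.3] gap 85.0
units xyz [-0.09 -0.14  2.31] turn 0.08
```

```bash
python3 -m pendant '[[[-0.05,-0.08,0.2,0],[0,-0.05,0.4,0],[0,0,0.4,0],[0,0,0.4,0],[0,0,0.4,0],[0,0,0.2,0],[0,0,0.1,0],[0,0,0.1,0],[0,0,0,0],[0,0,0,0]]]' 1 40; python3 go.py 634.8 -74.5 3 -8.4
```

```text
time: 17.95
tool_pos: [634.8, -73.7, -0.8]
tcp_rot: [180.0, -1.2, -8.0]
ft_force: [0.0, -0.4, -0.9]
finger_gap: 85.4
t 17.95 pos [634.8 -73.7  -0.8] rpy [180.   -1.2  -8. ] f [ 0.  -0.4 -0.9] gap 85.4
units xyz [ 0.01  0.04 -0.19] turn 0.09
```

```bash
python3 -m pendant '[[[0,0,-0.15,0],[0,0,-0.1,0],[0,0,0,0],[0,0,0,0],[0,0,0,0],[0,0,0,0],[0,0,0,0],[0,0,0,0],[0,0,0,0],[0,0,0,0]]]' -1 40; python3 go.py 485 243.5 100 -8.4; python3 - <<'E'
from bench import *
import cv2
im=snapshot("side");cv2.imwrite("pics/s7.png",cv2.resize(im[180:370,280:490,::-1],None,fx=3,fy=3))
E
```

```text
time: 18.78
tool_pos: [636.2, -74.1, 7.2]
tcp_rot: [180.0, -1.4, -8.0]
ft_force: [-0.3, -1.0, -0.6]
finger_gap: 58.6
t 18.78 pos [636.2 -74.1   7.2] rpy [180.   -1.4  -8. ] f [-0.3 -1.  -0.6] gap 58.6
units xyz [ -9.57 -14.67  -4.89] turn 0.09
```

View pics/s7.png

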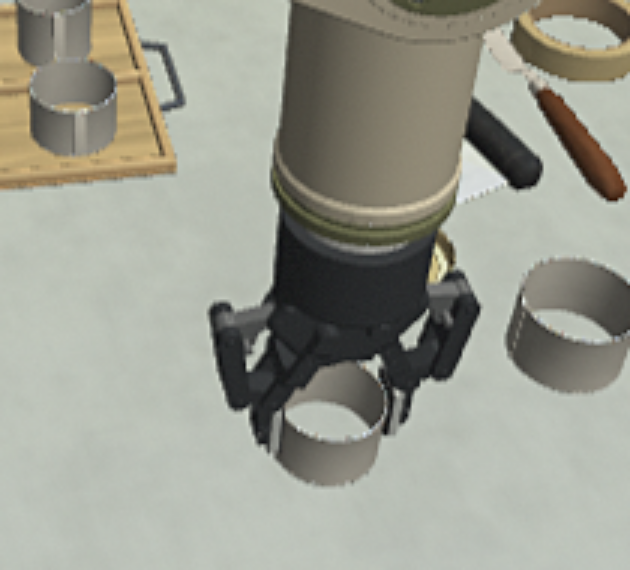

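The low ring is held between the pads, gap 58.6. I lift and carry it.

```bash
python3 -m pendant '[[[0,0,-0.4,0],[0,0,-0.7,0],[0,0,-0.9,0],[-0.1,-0.2,-0.9,0],[-0.3,-0.5,-0.8,0],[-0.6,-0.9,-0.4,0],[-0.7,-1,-0.1,0],[-0.7,-1,0,0],[-0.7,-1,0,0],[-0.7,-1,0,0]]]' -1 40; python3 go.py 485 243.5 70 -8.4
```

```text
time: 19.67
tool_pos: [577.1, 47.0, 106.2]
tcp_rot: [180.0, -2.1, -8.4]
ft_force: [0.3, -0.0, -0.7]
finger_gap: 58.8
t 19.67 pos [577.1  47.  106.2] rpy [180.   -2.1  -8.4] f [ 0.3 -0.  -0.7] gap 58.8
units xyz [-6.05 -9.05  1.59] turn 0.0
```

```bash
python3 -m pendant '[[[-0.6,-0.9,0,0],[-0.6,-0.9,0,0],[-0.6,-0.9,0,0],[-0.6,-0.9,0.1,0],[-0.6,-0.9,0.1,0],[-0.6,-0.9,0.1,0],[-0.6,-0.9,0.1,0],[-0.6,-0.9,0.2,0],[-0.4,-0.6,0.2,0],[-0.1,-0.3,0.2,0]]]' -1 40; python3 go.py 485.9 243.5 25 -8.4
```

```text
time: 20.5
tool_pos: [495.9, 235.1, 100.3]
tcp_rot: [-179.6, -3.1, -8.3]
ft_force: [0.4, -1.2, -0.8]
finger_gap: 58.9
t 20.5 pos [495.9 235.1 100.3] rpy [-179.6   -3.1   -8.3] f [ 0.4 -1.2 -0.8] gap 58.9
units xyz [-0.76 -0.31  3.73] turn 0.03
```

```bash
python3 -m pendant '[[[-0.3,-0.2,0.4,0],[-0.3,-0.1,0.5,0],[-0.1,0,0.5,0],[0,0,0.5,0],[0,0,0.5,0],[0,0,0.4,0],[0,0,0.2,0],[0,0,0.1,0],[0,0,0,0],[0,0,0,0]]]' -1 40; python3 go.py 485.9 243.5 12 -8.4
```

```text
time: 21.33
tool_pos: [486.1, 240.7, 31.1]
tcp_rot: [-179.7, -3.1, -8.4]
ft_force: [0.1, 0.6, -0.1]
finger_gap: 58.7
t 21.33 pos [486.1 240.7  31.1] rpy [-179.7   -3.1   -8.4] f [ 0.1  0.6 -0.1] gap 58.7
units xyz [-0.08 -0.13  0.95] turn 0.0
```

```bash
python3 -m pendant '[[[0,-0.08,0.1,0],[0,-0.05,0.15,0],[0,0,0.15,0],[0,0,0.1,0],[0,0,0,0],[0,0,0,0],[0,0,0,0],[0,0,0,0],[0,0,0,0],[0,0,0,0]]]' -1 40; python3 go.py 485.9 243.5 12 -8.4;python3 - <<'E'
from bench import *
import cv2
im=snapshot("side");cv2.imwrite("pics/s8c.png",cv2.resize(im[140:260,200:360,::-1],None,fx=5,fy=5,interpolation=cv2.INTER_CUBIC)[:600])
E
python3 bot.py 485.5 243.5 30.5 0 0 40
```

```text
time: 22.17
tool_pos: [489.1, 244.4, 22.5]
tcp_rot: [-179.5, -3.3, -8.4]
ft_force: [-0.3, -0.3, -0.5]
finger_gap: 58.6
t 22.17 pos [489.1 244.4  22.5] rpy [-179.5   -3.3   -8.4] f [-0.3 -0.3 -0.5] gap 58.6
units xyz [-0.18  0.07  0.51] turn 0.0
0 237.3 203.4 257.9
3 236.2 202.3 257.8
6 235.1 201.1 257.7
9 233.9 199.9 257.6
12 232.8 198.7 257.5
15 231.7 197.5 257.4
18 230.5 196.4 257.3
21 229.4 195.2 257.2
24 228.2 194.0 257.1
27 227.1 192.8 257.0
```

View pics/s8c.png

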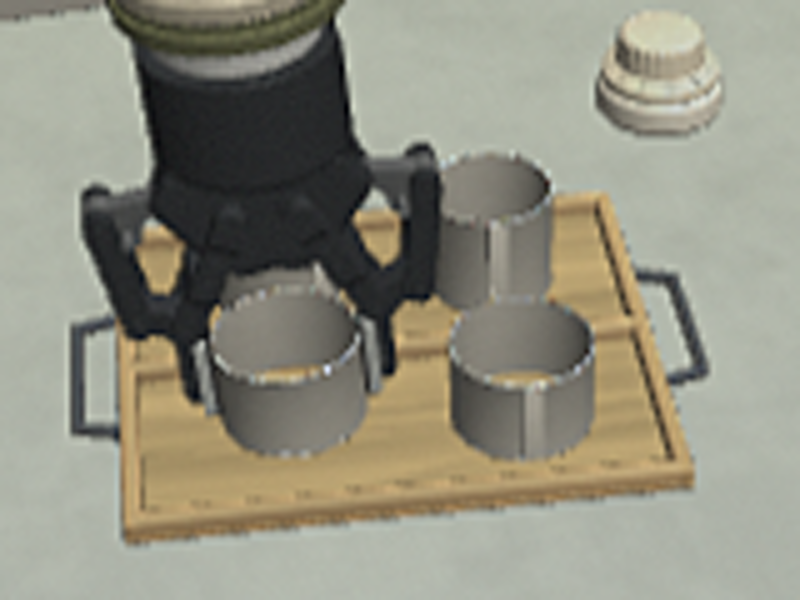

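```bash
python3 -m pendant '[[[-0.1,0.05,0.1,0],[-0.1,0,0.12,0],[0,0,0.12,0],[0,0,0.08,0],[0,0,0,0],[0,0,0,0],[0,0,0,0],[0,0,0,0],[0,0,0,0],[0,0,0,0]]]' -1 40; python3 go.py 485.9 243.5 10.5 -8.4
```

```text
time: 23.05
tool_pos: [484.9, 243.8, 12.7]
tcp_rot: [-179.6, -3.3, -8.4]
ft_force: [-0.6, 0.6, -2.0]
finger_gap: 59.0
t 23.05 pos [484.9 243.8  12.7] rpy [-179.6   -3.3   -8.4] f [-0.6  0.6 -2. ] gap 59.0
units xyz [0.05 0.01 0.11] turn 0.0
```

```bash
python3 -m pendant '[[[0,0,0.05,0],[0,0,0.05,0],[0,0,0.03,0],[0,0,0.02,0],[0,0,0,0],[0,0,0,0],[0,0,0,0],[0,0,0,0],[0,0,0,0],[0,0,0,0]]]' -1 40; python3 go.py 485.9 243.5 10.5 -8.4
```

```text
time: 23.88
tool_pos: [485.7, 244.1, 10.4]
tcp_rot: [-179.5, -3.3, -8.4]
ft_force: [0.2, 0.1, 0.9]
finger_gap: 58.6
t 23.88 pos [485.7 244.1  10.4] rpy [-179.5   -3.3   -8.4] f [0.2 0.1 0.9] gap 58.6
units xyz [ 0.02  0.03 -0.  ] turn -0.0
```

```bash
python3 -m pendant '[[[0,0,0.05,0],[0,0,0.05,0],[0,0,0.05,0],[0,0,0.05,0],[0,0,0.02,0],[0,0,0,0],[0,0,0,0],[0,0,0,0],[0,0,0,0],[0,0,0,0]]]' -1 40; python3 go.py 485.9 243.5 10.5 -8.4;python3 - <<'E'
from bench import *
import cv2
im=snapshot("side");cv2.imwrite("pics/s9c.png",cv2.resize(im[140:260,200:360,::-1],None,fx=5,fy=5,interpolation=cv2.INTER_CUBIC)[:600])
E
```

```text
time: 24.72
tool_pos: [486.1, 244.6, 10.3]
tcp_rot: [-179.5, -3.3, -8.4]
ft_force: [-1.2, -0.9, 1.9]
finger_gap: 58.5
t 24.72 pos [486.1 244.6  10.3] rpy [-179.5   -3.3   -8.4] f [-1.2 -0.9  1.9] gap 58.5
units xyz [-0.    0.06 -0.01] turn 0.01
```

View pics/s9c.png

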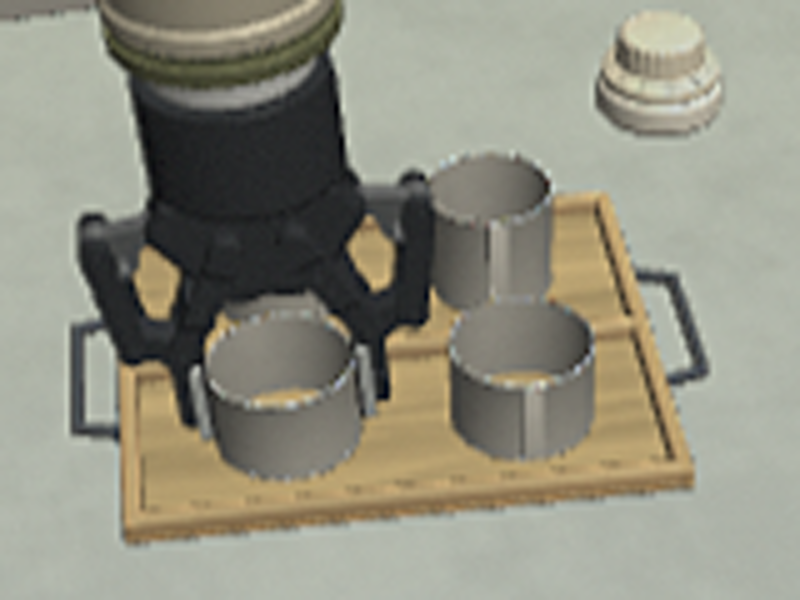

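The ring stopped at TCP z 10.3 with the force rising. The low ring sits in the right row at crop (283,395), and I release it.

```bash
python3 -m pendant '[[[0,0,0,0],[0,0,0,0],[0,0,0,0],[0,0,0,0],[0,0,0,0],[0,0,0,0],[0,0,-0.1,0],[0,0,-0.2,0],[0,0,-0.3,0],[0,0,-0.4,0]]]' 0.75 40; python3 go.py 450 244 140 -8.4;python3 - <<'E'
from bench import *
import cv2
im=snapshot("side");cv2.imwrite("pics/s10c.png",cv2.resize(im[140:260,200:360,::-1],None,fx=5,fy=5,interpolation=cv2.INTER_CUBIC)[:600])
E
```

```text
time: 25.6
tool_pos: [483.3, 243.8, 29.2]
tcp_rot: [-179.7, -3.1, -8.4]
ft_force: [0.2, -1.1, 0.2]
finger_gap: 74.8
t 25.6 pos [483.3 243.8  29.2] rpy [-179.7   -3.1   -8.4] f [ 0.2 -1.1  0.2] gap 74.8
units xyz [-1.35  0.2  -5.62] turn 0.01
```

View pics/s10c.png

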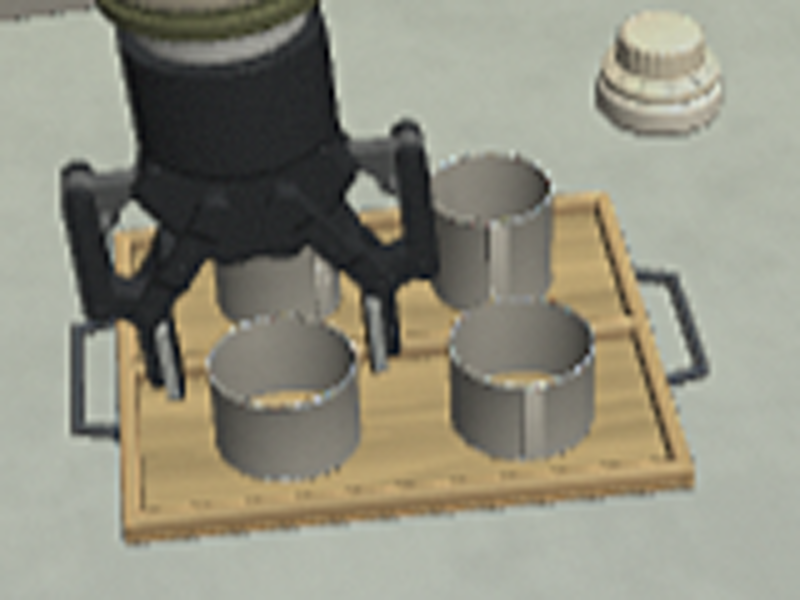

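```bash
python3 -m pendant '[[[0,0,-0.6,0],[0,0,-0.8,0],[0,0,-1,0],[0,0,-1,0],[0,0.3,-1,0],[0,0.7,-1,0],[0,1,-0.8,0],[0,1,-0.3,0],[0,1,0,0],[0,1,0,0]]]' 0.75 40; python3 -m pendant '[[[0,1,0,0],[0,1,0,0],[0,1,0,0],[0,1,0,0],[0,0.6,0,0],[0,0.3,0,0],[0,0,0,0],[0,0,0,0],[0,0,0,0],[0,0,0,0]]]'; python3 - <<'E'
from bench import *
from h import *
t=snapshot("top");s=snapshot("side")
cv2.imwrite("pics/top11.png",t[:,:,::-1]);cv2.imwrite("pics/side11.png",cv2.resize(s[140:260,200:360,::-1],None,fx=5,fy=5,interpolation=cv2.INTER_CUBIC))
cv2.imwrite("pics/top11c.png",cv2.resize(t[180:335,160:300,::-1],None,fx=3.8,fy=3.8,interpolation=cv2.INTER_CUBIC))
E
```

```text
time: 26.48
tool_pos: [463.9, 146.2, 175.4]
tcp_rot: [-179.3, -3.8, -8.1]
ft_force: [0.8, -0.2, -1.2]
finger_gap: 75.0
time: 27.32
tool_pos: [451.4, 43.0, 181.8]
tcp_rot: [-179.1, -4.6, -8.2]
ft_force: [0.8, -0.9, -0.6]
finger_gap: 74.9
```

View pics/top11c.png

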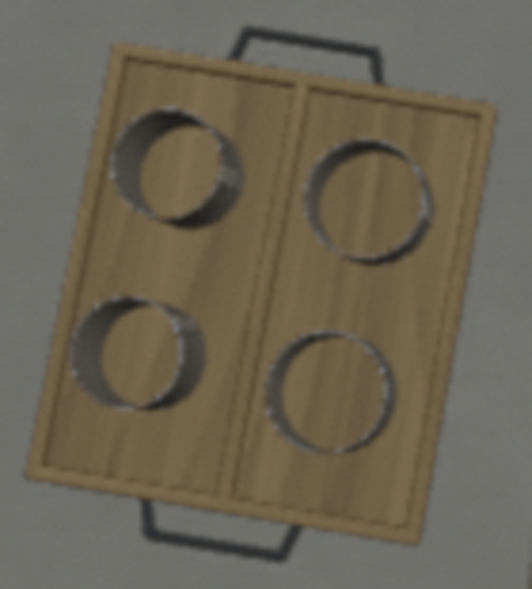

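View pics/side11.png

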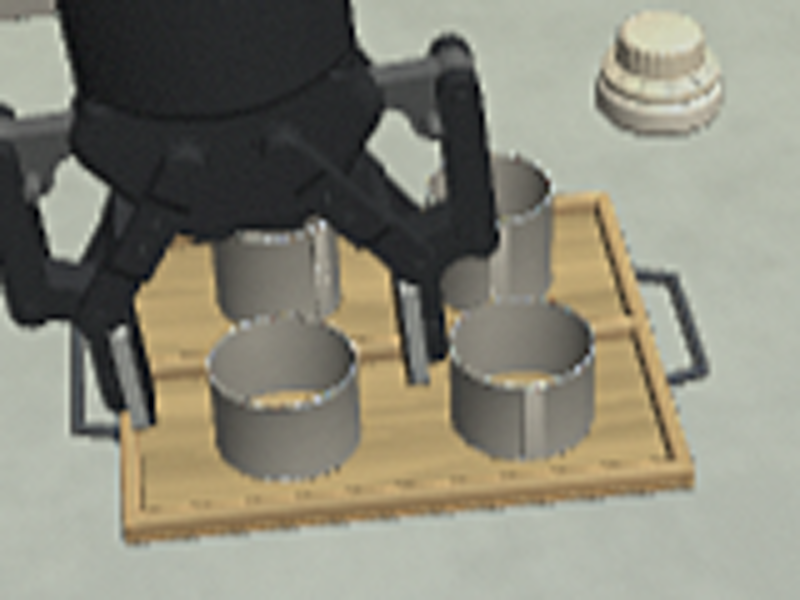

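```bash
python3 - <<'E'
from h import *
from bench import *
a=np.radians(-8.4)
for u,v,z in((137.5,352,29),(330.5,392,24)):
    p=ray("top",u/3.8+160-.4,v/3.8+180-.4,z);d=p-[537.5,285.5]
    print(p.round(1),"tray",(d@[np.cos(a),np.sin(a)]).round(1),(d@[-np.sin(a),np.cos(a)]).round(1))
print(sense()["qd"].round(1))
hand_in()
E
```

```text
[503.4 344. ] tray -42.3 52.9
[485.3 247. ] tray -46.1 -45.7
[-0.1  0.1  0.1 -0.1  0.1 -0.3]
the job is handed in; nothing more can be done
```

I put the tall ring in the left row with the tall sample, then the low ring in the right row with the low sample. I lowered each one until it touched the tray floor before opening the gripper, and handed the job in at about 27.4 s.

- **Position:** in the last top view, measured in the tray's frame, the tall ring is at about (-42, +53) mm and the low ring at (-46, -46) mm. Each is up to about 4 mm off its row centre but fully inside its row.
- **Upright and flat:** the last views show both rings standing upright on the floor. The gripper partly hid the tall ring in the last side view, but an earlier clear side view showed it standing.
- **Force and contact:** the force readings I took stayed within about 2 N. The gripper had let go and was clear of everything at hand-in.
- **Tilt at release:** the tool had drifted to a tilt of about 3° when I released the low ring, so it may have been set down one edge first. The picture taken right after shows it flat.
- **Measurement disagreement:** the two cameras differed by 2–4 mm on where the loose rings first stood, so I aimed between the two.

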